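# Size a bush in the stepped hole gauge

## Task

Find the size of the bush in the green half of the tray: try its spigot in the hole gauge gently, one hole after the other from the smallest (one dot) upward, setting it squarely on each, until it goes in. In the first hole that it enters, press it down against the plunger until its collar sits on the gauge, and leave it there; never put it into a hole larger than that, never lean hard on the gauge, and leave the bush in the grey half and the things around the gauge and tray where they are.

Things in the scene. Friction and masses are not known exactly. Their poses are not given: they have to be found in the camera images.
- part_a: collared steel bush, one of two that look nearly alike, standing spigot down, 34 mm tall, 0.1 to 0.2 kg. Upper part: round collar 42 mm in diameter, 20 mm high (grip here). Lower part: spigot 14 mm long, narrower, its lowest 1.5 mm thinner by 0.7 mm all round as a lead. Spigot sizes differ and are not told: one bush fits hole 2, the other hole 3. Origin at the foot.
- part_a_center (a point): point on the axis of the bush part_a, half-way up, 17 mm above its foot; z is its axis, up.
- part_a_foot (a point): point on the axis of the bush part_a, in the underside of its spigot; z is its axis, up.
- part_b: collared steel bush, one of two that look nearly alike, standing spigot down, 34 mm tall, 0.1 to 0.2 kg. Upper part: round collar 42 mm in diameter, 20 mm high (grip here). Lower part: spigot 14 mm long, narrower, its lowest 1.5 mm thinner by 0.7 mm all round as a lead. Spigot sizes differ and are not told: one bush fits hole 2, the other hole 3. Origin at the foot.
- part_b_center (a point): point on the axis of the bush part_b, half-way up, 17 mm above its foot; z is its axis, up.
- part_b_foot (a point): point on the axis of the bush part_b, in the underside of its spigot; z is its axis, up.
- gauge: fixed hole gauge: aluminium block 196 mm long (its x axis), 60 wide, on a dark base plate 216x72x6; flat top 34 mm above the bench. Four round holes in a row along x, 46 mm apart, marked by 1 to 4 black dots, from the smallest at its -x end (near the robot) to the largest; an orange plunger stands in each, its top 6 mm below the mouth. Origin under its centre, at bench height.
- step1 (a point): centre of the mouth of hole 1 (24 mm diameter, 1 dots), in the top face of the gauge; axes as the gauge's. Too small for both bushes.
- step2 (a point): centre of the mouth of hole 2 (28 mm diameter, 2 dots), in the top face of the gauge; axes as the gauge's. The bush that belongs here has about 0.75 mm of play all round; the larger one stops at the mouth.
- step3 (a point): centre of the mouth of hole 3 (32 mm diameter, 3 dots), in the top face of the gauge; axes as the gauge's. The bush that belongs here has about 0.75 mm of play all round; the smaller one would fall in loosely.
- step4 (a point): centre of the mouth of hole 4 (36 mm diameter, 4 dots), in the top face of the gauge; axes as the gauge's. Too large for both bushes.
- plunger2 (a joint): how far the orange plunger in hole 2 has been pushed down, m: 0 at first (its top 6 mm below the mouth), 0.008 when the bush is home with its collar on the gauge face. It moves against a friction of about 5 N and stays where it is left.
- plunger3 (a joint): how far the orange plunger in hole 3 has been pushed down, m: 0 at first (its top 6 mm below the mouth), 0.008 when the bush is home with its collar on the gauge face. It moves against a friction of about 5 N and stays where it is left.
- tray: fixed shallow inspection tray, 197 mm (its x) by 108 mm, walls 9 mm high, floor 3 mm above the bench; a divider across the middle; near half (-x) with a green floor, far half with a grey floor. Origin under its centre.
- tray_green (a point): centre of the floor of the green half (about 94 x 102 mm inside). One bush stands here: the one to be gauged.
- tray_grey (a point): centre of the floor of the grey half, same size. The other bush stands here and stays. Axes as the tray's.
- tape_measure: yellow tape measure, 65x73x40 mm; a bystander, origin in the middle of its underside.
- brass_spacer: brass spacer ring, 29 mm across, 21 high; a bystander, origin in the middle of its underside.
- red_marker: white marker pen with a red cap, 134 mm long; a bystander, origin in the middle of its underside.

How it is judged:
By the outcome, as a careful person would: the job done as asked, in the order asked, and still so for the second after the job is handed in, with the robot touching nothing.
It also fails if it takes over 72 s, if anything falls off the work surface, if the arm or the gripper's body presses on something with over 40 N, if the wrist force passes 120 N, or if a joint passes its speed limit or range.

## Robot

A 7-joint arm with a two-finger parallel gripper is mounted at the origin on a cart in front of the work surface, level with it; the furniture and walls round the work are solid. World frame = base frame: x ahead of the robot, y to its left, z up, the work surface at z = 0. Lengths are in m, angles in degrees, forces in N, time in s.
With the tool pointing down it reaches from about 0.425 to 0.875 m from the base axis. Payload 4.7 kg.
Tool frame: the origin (TCP) lies at the very end of the fingers, on their centre line; the grasp point (between the pads) lies 19 mm behind it (pinch_z is the distance from the TCP to the grasp point, in m); z points along the fingers, y is the direction in which the jaws open and shut (so a half turn about z gives the same grasp; the last joint's range is limited). The gripper opens to 87 mm and grips with 3 to 60 N. Pads are 19 mm wide; open, the fingers measure 117 mm over their backs; the gripper's body (75 mm by 190 mm) begins 51 mm behind the grasp point.
Start: joints at [-71.156, 18.392, -4.016, 83.108, 1.295, 78.541, -3.26], TCP at [0.201, 0.618, 0.223] pointing down, gripper open.
Joint ranges: [-163.93, 163.93], [-17.29, 119.83], [-79.2, 71.16], [3.27, 140.29], [-89.18, 269.18], [5.43, 117.66], [-154.24, 154.24]. Speed limits (degrees/s): [147.25, 147.25, 180, 180, 180, 180, 180].

## Interface

Orientations are given as [roll, pitch, yaw] about the fixed x, y, z axes, in that order (R = Rz(yaw) Ry(pitch) Rx(roll)).
In Python, from cell import get_obs, read_camera, camera_params, sign_off, pinch_z gives the robot as it stands.
- The arm moves only by the shell command python3 -m handwheel 'ROWS' [FORCE]. ROWS is JSON, a list of rows, each a list of 5 numbers: the finger opening in m, from 0 to 0.087, then the shift along the tool's x, y, z in m, then the turn about the tool's z in rad. In form: [[jaw, tx, ty, tz, twist], ...]. A call has 1 to 20 rows; each row is the pose to reach, as a shift and turn from the pose commanded when the call began, along the tool's axes at that moment; what a row does not reach only later rows make up. A row lasts 1/10 s, in which the tool goes at most 50 mm and 8.59 degrees, less where a joint would pass 70% of its speed; a pose out of reach is approached as far as the arm can. A call with a gripper value outside its range is refused whole. The fingers move at their own pace and stop on an object; FORCE is the grip in N (left out, the last holds). Time passes only in rows, so rows that repeat a pose let the fingers close. It gives the time, the measured TCP pose, the force and the opening at its end, in the units of the state.
- get_obs(): the state, without advancing time (a new reading comes with each control period).
- read_camera(name): name is "scene" or "top"; returns the picture (420x560x3 uint8, blue, green, red); there is no depth.
- camera_params(name): a dict with "camera_matrix" (3x3 intrinsics, pixels), "R" (3x3) and "t" (3): a world point X has camera coordinates R X + t. Camera axes: x right, y down, z forward; pixel columns grow to the right and rows downward; lengths in m; the calibration is good to about 2 mm. A picture is of the moment at which its call begins. camera_params takes no time and is no camera call.
- sign_off(): hands the job in, once; it reports no verdict.
The state is a dict: "time_s": time; "qpos": joint angles; "joint_velocities": joint speeds; "effort": joint torques, N m; "tool_pos": TCP position; "tool_rot": TCP orientation; "force": force on the tool from outside, world axes, zero at the start; "wrist_torque": the same for the moment, N m; "grip_width": finger opening in m.
Only numpy, scipy, OpenCV 4.12 (cv2) and the standard library are available. Lean on these libraries where they do the work, as an engineer would, in place of code of your own. Each camera call takes 0.05 s, during which the arm holds its last target.

## Working session

There is one attempt and no reset: what is moved stays moved. The work goes in short steps, Python scripts to look and compute and a shell command to move; the robot and the scene stay as the last step left them, time stands still between calls to the robot, and variables do not carry over. Pictures are saved under pics/ and viewed, and the job is handed in when it is done.

```bash
mkdir -p pics; python3 - <<'E'
from cell import *
import cv2
o=get_obs(); print(o, pinch_z)
for n in("scene","top"):
    cv2.imwrite(f"pics/{n}0.png",read_camera(n)); p=camera_params(n); print(n,p)
E
```

```text
{'time_s': 0.0, 'qpos': array([-71.15516945,  18.43698413,  -4.01567091,  83.17306534,
         1.29598488,  78.5408188 ,  -3.26010448]), 'joint_velocities': array([-0.02431427, -0.02709964, -0.10643065, -0.04249409, -0.03379999,
       -0.036069  ,  0.03850248]), 'effort': array([-4.90107723e-04, -4.91303194e+01, -4.04242957e-01, -3.12530065e+01,
       -6.38939836e-02,  4.38399380e-02,  1.76873218e-04]), 'tool_pos': array([0.20114579, 0.61752797, 0.22150115]), 'tool_rot': array([-1.79894428e+02,  6.61773671e-03,  1.61965109e+02]), 'force': array([ 0.18360595, -0.22430213,  0.27481789]), 'wrist_torque': array([-0.00420666, -0.00988918,  0.07695857]), 'grip_width': 0.08703411543971011} 0.0187
scene {'camera_matrix': array([[456.30118297,   0.        , 269.05351018],
       [  0.        , 456.30118297, 200.67908904],
       [  0.        ,   0.        ,   1.        ]]), 'R': array([[ 0.64120799, -0.76705017,  0.02205322],
       [-0.35614334, -0.32292479, -0.87685889],
       [ 0.67971629,  0.55439482, -0.48024176]]), 't': array([-0.34586887,  0.2782472 ,  0.57544393])}
top {'camera_matrix': array([[452.21931609,   0.        , 280.32986169],
       [  0.        , 452.21931609, 203.54678492],
       [  0.        ,   0.        ,   1.        ]]), 'R': array([[-0.01563776, -0.99967363,  0.02020127],
       [-0.98892889,  0.01248166, -0.14786434],
       [ 0.14756394, -0.02228989, -0.98880132]]), 't': array([0.03444155, 0.56132911, 0.93110549])}
```

View pics/scene0.png

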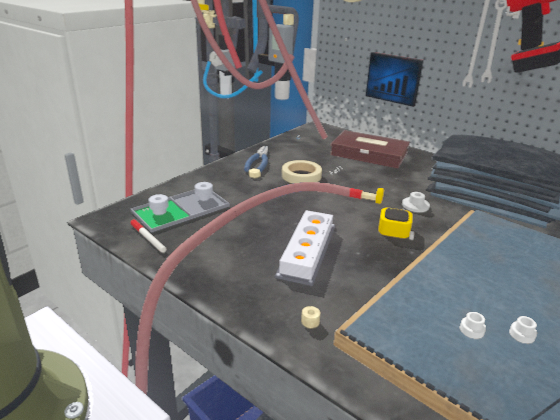

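View pics/top0.png

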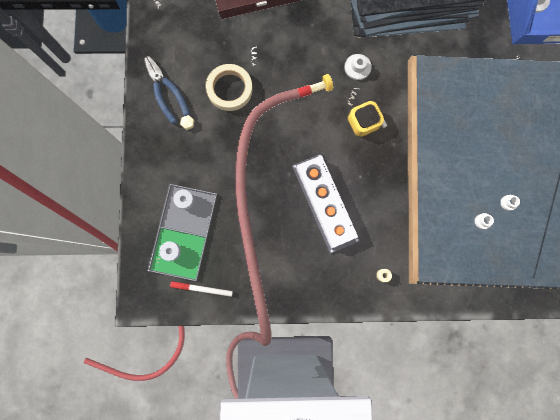

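```bash
cat > h.py <<'E'
import numpy as np, cv2
from cell import *
def ray(n,uv,z):
    p=camera_params(n);K,R,t=p["camera_matrix"],p["R"],p["t"]
    C=-R.T@t; d=R.T@np.linalg.solve(K,np.array([uv[0],uv[1],1.]))
    return C+d*(z-C[2])/d[2]
def proj(n,X):
    p=camera_params(n);c=p["R"]@np.asarray(X)+p["t"];q=p["camera_matrix"]@c;return q[:2]/q[2]
def centroids(m,amin=8):
    n,l,s,c=cv2.connectedComponentsWithStats(m.astype(np.uint8))
    return [(s[i,4],c[i]) for i in range(1,n) if s[i,4]>=amin]
def orange(im):
    h=cv2.cvtColor(im,cv2.COLOR_BGR2HSV); return (h[...,0]>5)&(h[...,0]<20)&(h[...,1]>150)&(h[...,2]>120)
def crop(im,x,y,w,h,f,name):
    cv2.imwrite(name,cv2.resize(im[y:y+h,x:x+w],None,fx=f,fy=f,interpolation=cv2.INTER_CUBIC))
E
python3 - <<'E'
from h import *
t=cv2.imread("pics/top0.png");s=cv2.imread("pics/scene0.png")
crop(t,280,145,90,115,5,"pics/tg.png");crop(t,140,175,100,120,5,"pics/tt.png")
crop(s,270,195,80,95,6,"pics/sg.png");crop(s,120,170,120,90,6,"pics/st.png")
for n,im in(("top",t),("scene",s)):
    for a,c in centroids(orange(im)):
        X=ray(n,c,.028)
        if .3<X[0]<.8 and -.3<X[1]<.1: print(n,a,c.round(1),X.round(4))
E
```

```text
top 26 [314.3 171.3] [ 0.6348 -0.0499  0.028 ]
top 12 [312.1 175.1] [ 0.6263 -0.0448  0.028 ]
top 10 [336.  229.7] [ 0.5049 -0.0936  0.028 ]
scene 8 [314.  220.6] [ 0.6339 -0.0445  0.028 ]
scene 10 [310.5 231.6] [ 0.5935 -0.0641  0.028 ]
scene 11 [298.9 256.6] [ 0.5079 -0.0983  0.028 ]
```

View pics/tg.png

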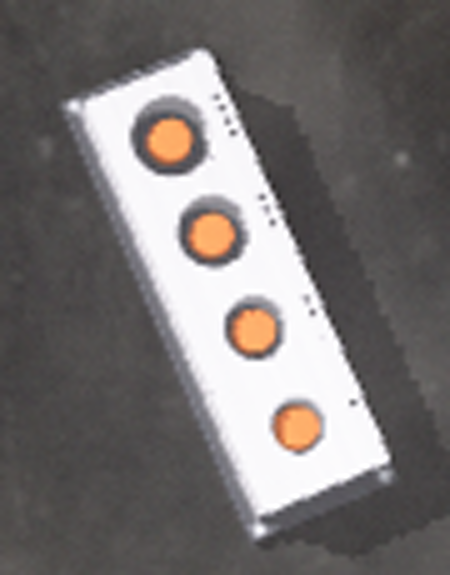

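View pics/tt.png

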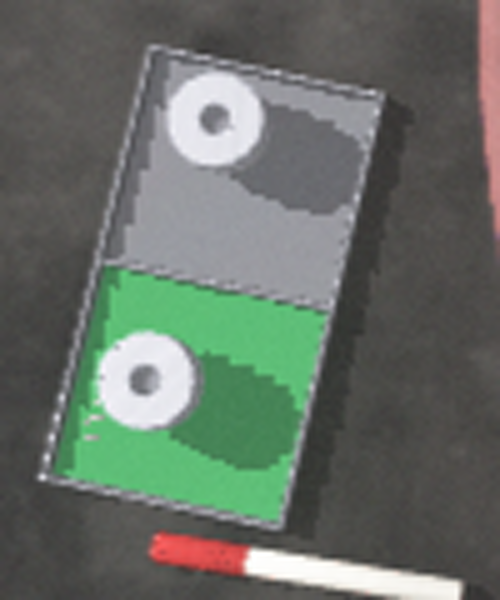

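View pics/sg.png

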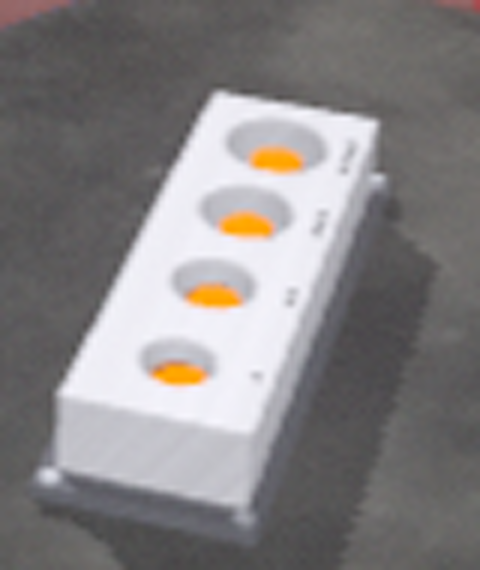

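View pics/st.png

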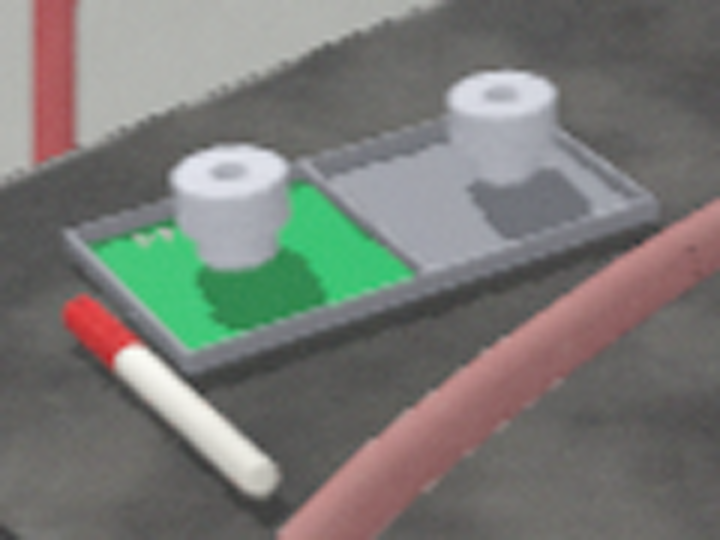

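The views show the gauge with holes 1–4 at about (340,230), (331,211), (322,192), (314,173) in the top picture. The green-half bush is at about (169,251) and the grey-half bush at (183,199). I'll measure these more finely next.

```bash
cat >> h.py <<'E'
def gauge(n,im):
    # top face by white mask -> hull -> quad, corners cast to z=.034
    U=4; big=cv2.resize(im,None,fx=U,fy=U,interpolation=cv2.INTER_CUBIC)
    g=big.min(axis=2); thr=200
    x0,y0,x1,y1=(285,145,365,260) if n=="top" else (272,200,345,290)
    m=np.zeros(g.shape,np.uint8); m[y0*U:y1*U,x0*U:x1*U]=(g[y0*U:y1*U,x0*U:x1*U]>thr)
    cs,_=cv2.findContours(m,cv2.RETR_CCOMP,cv2.CHAIN_APPROX_NONE)
    return m,cs,U
E
python3 - <<'E'
from h import *
t=cv2.imread("pics/top0.png");s=cv2.imread("pics/scene0.png")
for n,im in(("top",t),("scene",s)):
    # print intensity profile for gauge faces
    m,cs,U=gauge(n,im)
    c=max(cs,key=cv2.contourArea); h=cv2.convexHull(c)
    q=(h[:,0,:]+.5)/U-.5
    W=np.array([ray(n,p,.034)[:2] for p in q]).astype(np.float32)*1000
    r=cv2.minAreaRect(W); print(n,"rect",r)
    print(cv2.boxPoints(r).round(1).tolist())
    for c in cs:
        a=cv2.contourArea(c)/U/U
        if 40<a<600:
            q=(c[:,0,:]+.5)/U-.5
            W=np.array([ray(n,p,.034)[:2] for p in q]).astype(np.float32)*1000
            print(" hole",round(a),cv2.minEnclosingCircle(W),cv2.fitEllipse(W))
    # collar tops
    big=cv2.resize(im,None,fx=4,fy=4,interpolation=cv2.INTER_CUBIC)
    for nm,uv in(("green",(169,251) if n=="top" else (158,199)),("grey",(183,199) if n=="top" else (204,186))):
        print(n,nm,ray(n,uv,.037))
    print([im[int(v),int(u)].tolist() for u,v in ([(160,245),(165,243),(170,262),(172,254)] if n=="top" else [(150,200),(158,205),(158,210),(165,200)])])
# hose height
for z in (0,.01,.02,.05,.1,.15,.2): print(z,[proj("scene",ray("top",p,z)).round().tolist() for p in((242,180),(246,230),(262,110))])
E
```

```text
top rect ((568.524658203125, -72.53224182128906), (197.8203582763672, 63.759613037109375), 22.094144821166992)
[[464.8999938964844, -80.19999694824219], [488.8999938964844, -139.3000030517578], [672.2000122070312, -64.9000015258789], [648.2000122070312, -5.800000190734863]]
 hole 99 ((503.8883361816406, -99.69245910644531), 12.89171028137207) ((504.2605895996094, -99.36048889160156), (23.958206176757812, 24.646644592285156), 92.48637390136719)
 hole 130 ((546.8909301757812, -82.18460845947266), 14.7933988571167) ((546.8799438476562, -81.90096282958984), (27.11273765563965, 29.017885208129883), 92.52654266357422)
 hole 169 ((589.7289428710938, -65.37060546875), 16.809194564819336) ((589.55908203125, -64.9736099243164), (31.597318649291992, 33.05867004394531), 98.470947265625)
 hole 209 ((632.3743286132812, -47.988311767578125), 19.037473678588867) ((632.1712646484375, -47.506195068359375), (35.361915588378906, 37.31145477294922), 100.1709213256836)
top green [0.46385273 0.26364345 0.037     ]
top grey [0.57496241 0.23592863 0.037     ]
[[134, 194, 109], [239, 235, 234], [117, 187, 92]
[... 817 characters left out ...]
6 ((632.4223022460938, -48.754486083984375), 19.11920738220215) ((632.9328002929688, -48.911476135253906), (34.77568817138672, 36.8326416015625), 148.02345275878906)
scene green [0.46404076 0.26100082 0.037     ]
scene grey [0.57664195 0.23267069 0.037     ]
[[232, 223, 220], [182, 174, 172], [184, 176, 173], [200, 191, 188]]
0 [[255.0, 210.0], [223.0, 230.0], [313.0, 192.0]]
0.01 [[255.0, 206.0], [223.0, 227.0], [312.0, 189.0]]
0.02 [[255.0, 203.0], [223.0, 223.0], [312.0, 185.0]]
0.05 [[254.0, 192.0], [222.0, 211.0], [310.0, 176.0]]
0.1 [[252.0, 174.0], [221.0, 191.0], [307.0, 159.0]]
0.15 [[250.0, 155.0], [219.0, 170.0], [304.0, 142.0]]
0.2 [[247.0, 134.0], [218.0, 147.0], [301.0, 122.0]]
```

Both views agree on the holes to about 1 mm. The fitted diameters are close to 24/28/32/36 mm and the spacing is 46 mm at yaw 22°. The hose lies on the bench. I'll fly to a point above the green bush at about (0.464, 0.2625).

```bash
python3 -m handwheel '[[0.087,-0.04,-0.0285,0,0],[0.087,-0.08,-0.057,0,0],[0.087,-0.12,-0.0855,0,0],[0.087,-0.16,-0.114,0,0],[0.087,-0.2,-0.1425,0,0],[0.087,-0.24,-0.171,0,0],[0.087,-0.28,-0.1995,0,0],[0.087,-0.32,-0.228,0,0],[0.087,-0.36,-0.256,0,0],[0.087,-0.36,-0.256,0.04,0],[0.087,-0.36,-0.256,0.08,0],[0.087,-0.36,-0.256,0.1,0],[0.087,-0.36,-0.256,0.1,0],[0.087,-0.36,-0.256,0.1,0]]' 10
python3 - <<'E'
from h import *
o=get_obs();print(o)
cv2.imwrite("pics/s1.png",read_camera("scene"))
E
```

```text
time_s: 1.5
tool_pos: [0.4644, 0.2632, 0.1229]
tool_rot: [-180.0, 0.0, 162.0]
force: [0.0, 0.5, 0.5]
grip_width: 0.0868
{'time_s': 1.5, 'qpos': array([-44.32693119,   8.46272481,  12.96248689, 107.27771537,
        -2.08759991,  64.49421409,  41.36605208]), 'joint_velocities': array([-0.23682516, -1.25496483,  0.09223896, -1.83120195, -0.03824861,
       -0.11597068,  0.06961951]), 'effort': array([ 5.21206262e-02, -3.46548593e+01,  1.10998113e+00, -2.73829705e+01,
       -1.91232702e-02,  1.43365106e-01,  3.38446909e-03]), 'tool_pos': array([0.46443347, 0.26324337, 0.12286848]), 'tool_rot': array([-1.79989526e+02,  1.15972171e-03,  1.61967455e+02]), 'force': array([0.04858124, 0.46010177, 0.53039854]), 'wrist_torque': array([ 0.02062937,  0.04523409, -0.03501725]), 'grip_width': 0.0867969259355612}
```

View pics/s1.png

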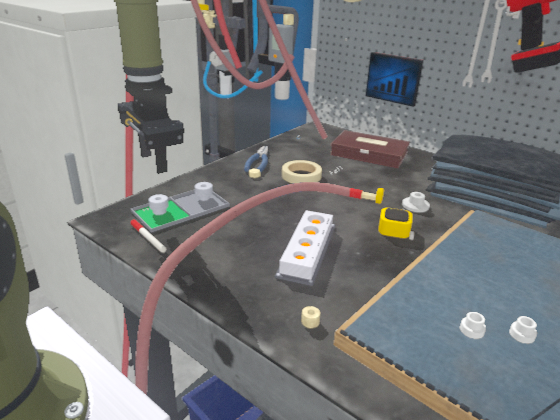

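The open gripper hangs over the green bush at (158,205), as expected. Next I descend, squeeze, open and stop before the quarter turn.

```bash
python3 -m handwheel '[[0.087,0,0,0.03,0],[0.087,0,0,0.06,0],[0.087,0,0,0.085,0],[0.087,0,0,0.095,0],[0.087,0,0,0.102,0],[0.087,0,0,0.102,0],[0.06,0,0,0.102,0],[0.05,0,0,0.102,0],[0.046,0,0,0.102,0],[0.043,0,0,0.102,0],[0.04,0,0,0.102,0],[0.04,0,0,0.102,0],[0.04,0,0,0.102,0]]' 5
```

```text
time_s: 2.85
tool_pos: [0.4645, 0.2636, 0.0207]
tool_rot: [179.9, 0.0, 162.0]
force: [0.1, 0.3, 0.5]
grip_width: 0.0428
```

```bash
python3 -m handwheel '[[0.04,0,0,0,0],[0.04,0,0,0,0],[0.087,0,0,0,0],[0.087,0,0,0,0],[0.087,0,0,0,0],[0.087,0,0,0,0],[0.087,0,0,0,0],[0.087,0,0,0,0]]' 5
python3 - <<'E'
from h import *
cv2.imwrite("pics/s2.png",read_camera("scene")[130:250,80:260].repeat(4,0).repeat(4,1))
E
```

```text
time_s: 3.65
tool_pos: [0.4643, 0.2632, 0.0205]
tool_rot: [-180.0, -0.0, 162.0]
force: [-0.4, -0.5, 0.2]
grip_width: 0.0814
```

View pics/s2.png

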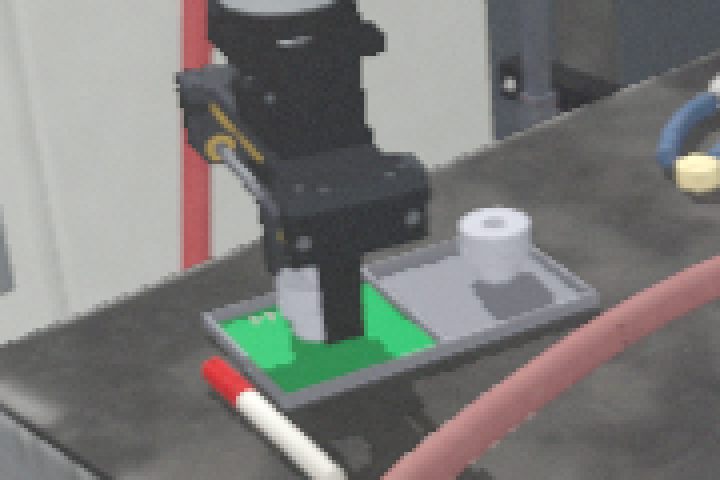

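```bash
python3 -m handwheel '[[0.087,0,0,0,0.14],[0.087,0,0,0,0.28],[0.087,0,0,0,0.42],[0.087,0,0,0,0.56],[0.087,0,0,0,0.70],[0.087,0,0,0,0.84],[0.087,0,0,0,0.98],[0.087,0,0,0,1.12],[0.087,0,0,0,1.26],[0.087,0,0,0,1.40],[0.087,0,0,0,1.5],[0.087,0,0,0,1.57],[0.087,0,0,0,1.57],[0.06,0,0,0,1.57],[0.05,0,0,0,1.57],[0.043,0,0,0,1.57],[0.04,0,0,0,1.57],[0.04,0,0,0,1.57],[0.04,0,0,0,1.57],[0.04,0,0,0,1.57]]' 5
python3 -m handwheel '[[0.038,0,0,0,0],[0.038,0,0,0,0],[0.038,0,0,0,0],[0.038,0,0,-0.005,0],[0.038,0,0,-0.01,0],[0.038,0,0,-0.01,0]]' 25
python3 - <<'E'
from h import *
o=get_obs();print(o["force"],o["wrist_torque"],o["qpos"][6])
cv2.imwrite("pics/s3.png",read_camera("scene")[130:250,80:260].repeat(4,0).repeat(4,1))
E
```

```text
time_s: 5.7
tool_pos: [0.4647, 0.2632, 0.0207]
tool_rot: [180.0, -0.0, 72.0]
force: [2.0, -0.4, 0.5]
grip_width: 0.0426
time_s: 6.3
tool_pos: [0.4646, 0.2636, 0.0313]
tool_rot: [180.0, -0.1, 72.0]
force: [0.3, 0.0, -1.7]
grip_width: 0.0414
[ 0.31887532  0.01517534 -1.67430723] [-0.10321228  0.04000636  0.01266265] -43.34458511858257
```

View pics/s3.png

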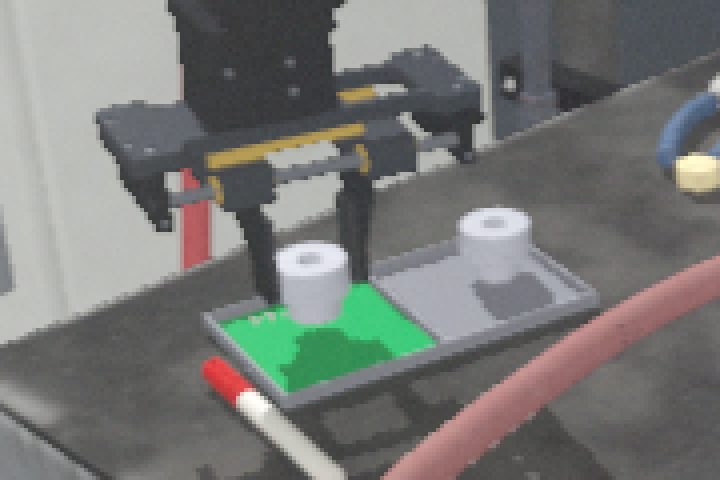

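Gripped and lifted (width 41.4 mm, about 1.7–2 N of weight). I'll lift higher and move over hole 1.

```bash
python3 -m handwheel '[[0.038,0,0,-0.04,0],[0.038,0,0,-0.08,0],[0.038,-0.033,0.015,-0.08,0],[0.038,-0.067,0.030,-0.08,0],[0.038,-0.1,0.045,-0.08,0],[0.038,-0.133,0.06,-0.08,0],[0.038,-0.167,0.075,-0.08,0],[0.038,-0.2,0.09,-0.08,0],[0.038,-0.233,0.105,-0.08,0],[0.038,-0.267,0.12,-0.08,0],[0.038,-0.3,0.135,-0.08,0],[0.038,-0.32,0.144,-0.08,0],[0.038,-0.3335,0.150,-0.08,0],[0.038,-0.3335,0.150,-0.06,0],[0.038,-0.3335,0.150,-0.04,0],[0.038,-0.3335,0.150,-0.03,0],[0.038,-0.3335,0.150,-0.03,0],[0.038,-0.3335,0.150,-0.03,0]]' 25
python3 - <<'E'
from h import *
o=get_obs();print(o["tool_pos"],o["tool_rot"],o["force"],o["wrist_torque"])
s=read_camera("scene");t=read_camera("top")
cv2.imwrite("pics/s4f.png",s);cv2.imwrite("pics/t4f.png",t)
crop(s,230,140,140,150,5,"pics/s4.png");crop(t,260,130,120,130,5,"pics/t4.png")
E
```

```text
time_s: 8.15
tool_pos: [0.5043, -0.1003, 0.0609]
tool_rot: [180.0, 0.0, 72.0]
force: [0.8, 1.4, -1.4]
grip_width: 0.0414
[ 0.50427857 -0.10028465  0.06092808] [1.79981393e+02 2.29370097e-03 7.20215761e+01] [ 0.80439372  1.4055992  -1.39300006] [-0.12685357  0.01871177  0.04429843]
```

View pics/s4.png

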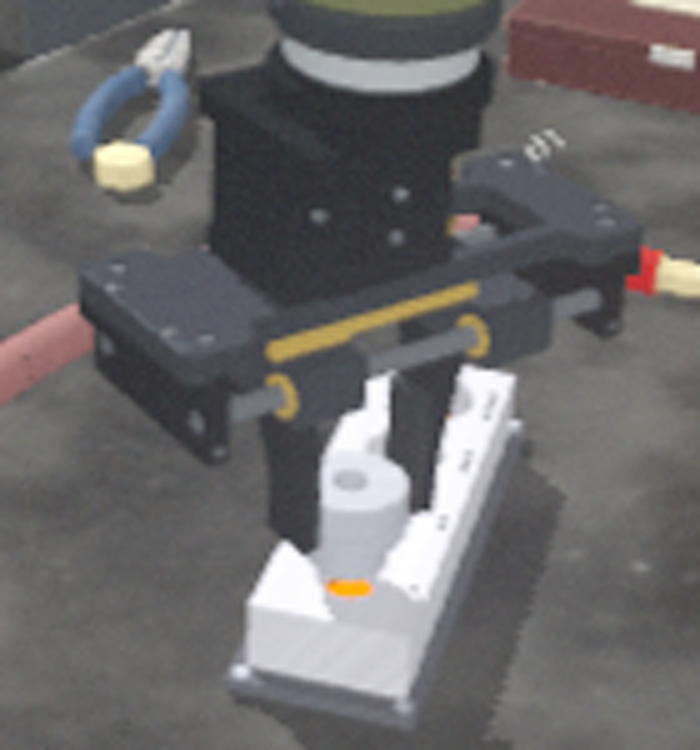

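View pics/t4.png

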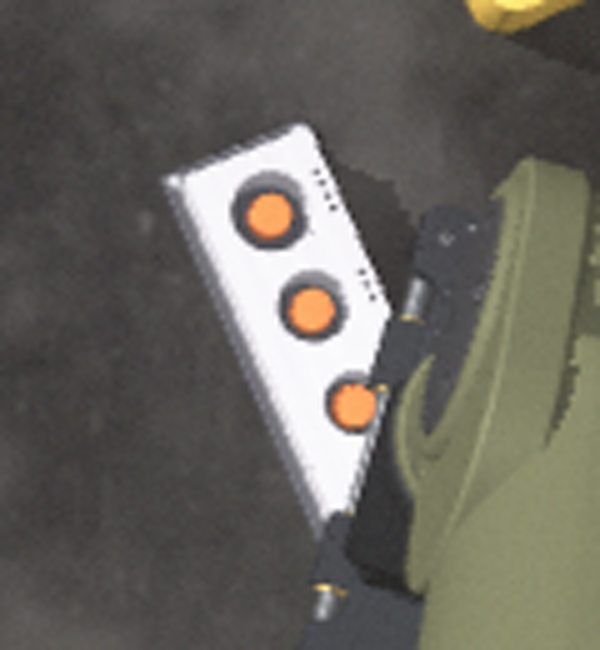

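```bash
python3 - <<'E'
from h import *
P=np.array([.5043,-.1003,0])
print("bore pred",proj("scene",P+[0,0,.0772]))
a=np.linspace(0,2*np.pi,400)
c=np.array([proj("scene",P+[.021*np.cos(x),.021*np.sin(x),.0772]) for x in a])
print(c.min(0),c.max(0))
s=cv2.imread("pics/s4f.png")
g=cv2.resize(s,None,fx=8,fy=8,interpolation=cv2.INTER_CUBIC)[215*8:262*8,285*8:325*8]
for p in [c]: cv2.polylines(g,[(((p-[285,215])+.5)*8).astype(int)],True,(0,0,255),1)
for r,z in((.012,.034),(.0105/2,.0772)):
    ctr=P if z>.05 else np.array([.5043,-.100,0])
    p=np.array([proj("scene",ctr+[r*np.cos(x),r*np.sin(x),z]) for x in a]); cv2.polylines(g,[(((p-[285,215])+.5)*8).astype(int)],True,(0,200,0),1)
cv2.imwrite("pics/s5.png",g)
E
```

```text
bore pred [300.07808701 235.6888361 ]
[288.47101159 229.46725849] [311.70994678 242.19419151]
```

View pics/s5.png

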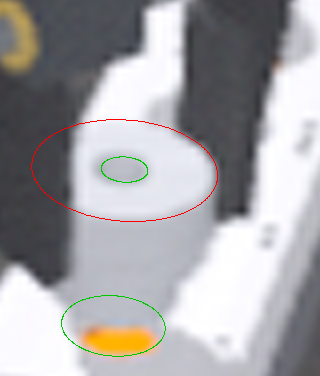

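The bore of the held bush appears at (300.2,236) and its predicted position is (300.1,235.7). So the scene camera and the robot agree within about 0.5 mm here, and I'll trust the scene-view hole positions. Next I lower onto hole 1.

```bash
python3 -m handwheel '[[0.038,-0.0004,0.0006,0.003,0],[0.038,-0.0004,0.0006,0.006,0],[0.038,-0.0004,0.0006,0.0075,0],[0.038,-0.0004,0.0006,0.0083,0],[0.038,-0.0004,0.0006,0.0083,0],[0.038,-0.0004,0.0006,0.0083,0]]'
```

```text
time_s: 8.85
tool_pos: [0.5045, -0.1009, 0.0523]
tool_rot: [180.0, -0.0, 72.0]
force: [0.4, 0.4, -1.0]
grip_width: 0.0414
```

```bash
python3 -m handwheel '[[0.038,0,0,0.0004,0],[0.038,0,0,0.0008,0],[0.038,0,0,0.0008,0]]';python3 -m handwheel '[[0.038,0,0,0.0003,0],[0.038,0,0,0.0005,0],[0.038,0,0,0.0005,0]]'
```

```text
time_s: 9.15
tool_pos: [0.5046, -0.1009, 0.0517]
tool_rot: [180.0, -0.0, 72.0]
force: [-0.4, 0.4, 0.6]
grip_width: 0.0414
time_s: 9.45
tool_pos: [0.5046, -0.1009, 0.0516]
tool_rot: [-180.0, -0.0, 72.0]
force: [-2.3, 0.7, 5.9]
grip_width: 0.0411
```

Hole 1: the bush stopped at the mouth (TCP z 51.6 mm, about 6 N). It does not enter, so I go on to hole 2.

```bash
python3 -m handwheel '[[0.038,0,0,-0.006,0],[0.038,0,0,-0.012,0],[0.038,0.010,0.012,-0.012,0],[0.038,0.020,0.024,-0.012,0],[0.038,0.0297,0.0354,-0.012,0],[0.038,0.0297,0.0354,-0.012,0],[0.038,0.0297,0.0354,-0.012,0],[0.038,0.0297,0.0354,-0.012,0]]'
python3 - <<'E'
from h import *
o=get_obs();print(o["tool_pos"].round(5),o["force"])
P=o["tool_pos"]*[1,1,0];z=o["tool_pos"][2]+.0163
s=read_camera("scene");a=np.linspace(0,2*np.pi,200)
x0,y0=285,195
g=cv2.resize(s,None,fx=8,fy=8,interpolation=cv2.INTER_CUBIC)[y0*8:(y0+70)*8,x0*8:(x0+60)*8]
H=np.array([.5474,-.0836,0])
for c,r,z in((P,.021,z),(P,.00525,z),(H,.014,.034),(H-[.0427,.0173,0],.012,.034)):
    p=np.array([proj("scene",c+[r*np.cos(x),r*np.sin(x),z]) for x in a]); cv2.polylines(g,[(((p-[x0,y0])+.5)*8).astype(int)],True,(0,0,255),1)
cv2.imwrite("pics/s6.png",g)
E
```

```text
time_s: 10.25
tool_pos: [0.5463, -0.0842, 0.0629]
tool_rot: [-180.0, 0.0, 72.0]
force: [-0.2, 0.0, -0.9]
grip_width: 0.0413
[ 0.54631 -0.0842   0.06286] [-0.22663561  0.03108776 -0.94695507]
```

View pics/s6.png

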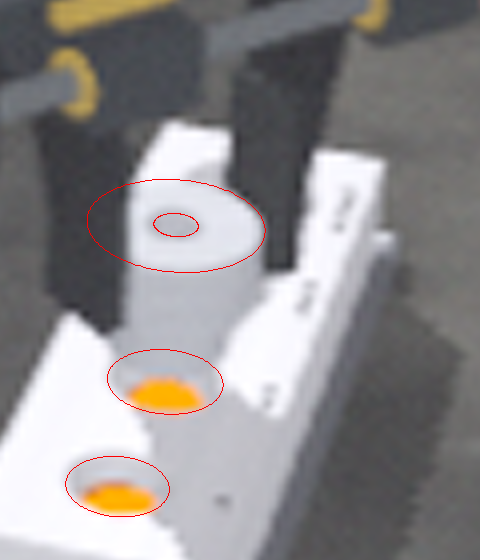

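```bash
python3 -m handwheel '[[0.038,0.0009,0.0009,0.003,0],[0.038,0.0009,0.0009,0.006,0],[0.038,0.0009,0.0009,0.009,0],[0.038,0.0009,0.0009,0.0103,0],[0.038,0.0009,0.0009,0.0103,0],[0.038,0.0009,0.0009,0.0103,0]]'
```

```text
time_s: 10.9
tool_pos: [0.5484, -0.0831, 0.0526]
tool_rot: [180.0, 0.0, 72.0]
force: [-0.3, -0.3, -0.6]
grip_width: 0.0412
```

```bash
python3 -m handwheel '[[0.038,0,0,0.0004,0],[0.038,0,0,0.0008,0],[0.038,0,0,0.0008,0]]';python3 -m handwheel '[[0.038,0,0,0.0003,0],[0.038,0,0,0.0006,0],[0.038,0,0,0.0006,0]]'
```

```text
time_s: 11.2
tool_pos: [0.5485, -0.083, 0.0519]
tool_rot: [180.0, -0.0, 72.0]
force: [-0.4, 0.7, -2.9]
grip_width: 0.0413
time_s: 11.5
tool_pos: [0.5485, -0.083, 0.0516]
tool_rot: [180.0, -0.0, 72.0]
force: [-0.8, -0.1, 3.2]
grip_width: 0.0417
```

Contact, but the tool has settled 1.1 mm past my target, so this is not a fair try yet. I'll lift clear, re-centre and repeat.

```bash
python3 -m handwheel '[[0.038,0,0,-0.0025,0],[0.038,-0.0009,-0.0009,-0.0025,0],[0.038,-0.0009,-0.0009,-0.0025,0],[0.038,-0.0009,-0.0009,-0.0025,0],[0.038,-0.0009,-0.0009,-0.0025,0],[0.038,-0.0009,-0.0009,-0.0025,0]]'; python3 -m handwheel '[[0.038,0,0,0.0005,0],[0.038,0,0,0.001,0],[0.038,0,0,0.0015,0],[0.038,0,0,0.0019,0],[0.038,0,0,0.0019,0]]';  python3 -m handwheel '[[0.038,0,0,0.0003,0],[0.038,0,0,0.0006,0],[0.038,0,0,0.0006,0]]'
```

```text
time_s: 12.1
tool_pos: [0.5473, -0.0835, 0.0537]
tool_rot: [-180.0, 0.0, 72.0]
force: [-0.1, 0.3, -1.4]
grip_width: 0.0413
time_s: 12.6
tool_pos: [0.5472, -0.0836, 0.0518]
tool_rot: [-180.0, -0.0, 72.0]
force: [-0.1, 0.8, -2.0]
grip_width: 0.0412
time_s: 12.9
tool_pos: [0.5474, -0.0835, 0.0516]
tool_rot: [180.0, -0.0, 72.0]
force: [-1.2, 0.4, 2.7]
grip_width: 0.0415
```

Stopped at the mouth again. As an independent check, I'll compare the spigot widths of both bushes in the first scene picture.

```bash
python3 - <<'E'
from h import *
s=cv2.imread("pics/scene0.png")
b=cv2.resize(s[180:240,120:240],None,fx=8,fy=8,interpolation=cv2.INTER_CUBIC)
cv2.imwrite("pics/a.png",b[:380,:800])
S=s.astype(int)
for y in (203,208,209,210,211,212): print(y,"green",[ (x,S[y,x].tolist()) for x in list(range(146,153))+list(range(164,172))])
for y in (189,195,196,197,198): print(y,"grey",[ (x,S[y,x].mean().round()) for x in range(190,220)])
E
```

```text
203 green [(146, [110, 107, 108]), (147, [130, 126, 126]), (148, [142, 137, 135]), (149, [159, 153, 149]), (150, [175, 167, 164]), (151, [181, 173, 172]), (152, [185, 178, 175]), (164, [170, 162, 160]), (165, [166, 158, 156]), (166, [160, 152, 150]), (167, [148, 153, 136]), (168, [133, 179, 104]), (169, [118, 196, 61]), (170, [120, 197, 65]), (171, [116, 195, 60])]
208 green [(146, [149, 187, 138]), (147, [170, 176, 171]), (148, [145, 180, 135]), (149, [129, 191, 89]), (150, [158, 179, 140]), (151, [176, 168, 165]), (152, [178, 170, 168]), (164, [172, 165, 163]), (165, [164, 163, 151]), (166, [144, 179, 120]), (167, [123, 193, 78]), (168, [117, 196, 62]), (169, [120, 196, 63]), (170, [118, 196, 62]), (171, [118, 196, 61])]
209 green [(146, [134, 197, 95]), (147, [157, 188, 148]), (148, [155, 187, 147]), (149, [123, 199, 72]), (150, [135, 193, 97]), (151, [154, 182, 133]), (152, [173, 172, 160]), (164, [167, 160, 157]), (165, [156, 157, 142]), (166, [136, 179, 108]), (167, [118, 195, 63]), (168, [120, 196, 61]), (169, [120, 197, 66]), (170, [118, 196, 62]), (171, [116, 196, 59])]
210 
[... 4318 characters left out ...]
193, np.float64(166.0)), (194, np.float64(167.0)), (195, np.float64(167.0)), (196, np.float64(165.0)), (197, np.float64(166.0)), (198, np.float64(162.0)), (199, np.float64(164.0)), (200, np.float64(170.0)), (201, np.float64(173.0)), (202, np.float64(174.0)), (203, np.float64(176.0)), (204, np.float64(173.0)), (205, np.float64(173.0)), (206, np.float64(171.0)), (207, np.float64(165.0)), (208, np.float64(155.0)), (209, np.float64(139.0)), (210, np.float64(126.0)), (211, np.float64(129.0)), (212, np.float64(128.0)), (213, np.float64(147.0)), (214, np.float64(164.0)), (215, np.float64(164.0)), (216, np.float64(160.0)), (217, np.float64(153.0)), (218, np.float64(137.0)), (219, np.float64(115.0))]
```

View pics/a.png

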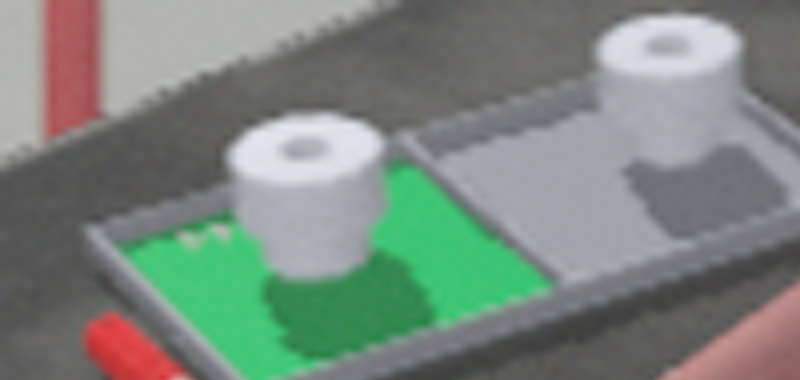

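The green bush's spigot-to-collar ratio is about 0.70, against about 0.6 for the grey one. The expected ratios are 0.73 for size 3 and 0.63 for size 2. That matches it stopping at hole 2, so I go to hole 3.

```bash
python3 -m handwheel '[[0.038,0,0,-0.006,0],[0.038,0,0,-0.012,0],[0.038,0.010,0.012,-0.012,0],[0.038,0.020,0.024,-0.012,0],[0.038,0.0294,0.0353,-0.012,0],[0.038,0.0294,0.0353,-0.012,0],[0.038,0.0294,0.0353,-0.012,0],[0.038,0.0294,0.0353,-0.012,0],[0.038,0.0294,0.0353,-0.012,0],[0.038,0.0294,0.0353,-0.012,0]]'
python3 - <<'E'
from h import *
o=get_obs();print(o["tool_pos"].round(5),o["force"])
P=o["tool_pos"]*[1,1,0];z=o["tool_pos"][2]+.0163
s=read_camera("scene");a=np.linspace(0,2*np.pi,200)
x0,y0=285,185
g=cv2.resize(s,None,fx=8,fy=8,interpolation=cv2.INTER_CUBIC)[y0*8:(y0+75)*8,x0*8:(x0+60)*8]
H=np.array([.5901,-.0664,0])
for c,r,z in((P,.021,z),(P,.00525,z),(H,.016,.034),(H-[.0427,.0173,0],.014,.034)):
    p=np.array([proj("scene",c+[r*np.cos(x),r*np.sin(x),z]) for x in a]); cv2.polylines(g,[(((p-[x0,y0])+.5)*8).astype(int)],True,(0,0,255),1)
cv2.imwrite("pics/s7.png",g)
E
```

```text
time_s: 13.9
tool_pos: [0.5895, -0.0668, 0.0634]
tool_rot: [-180.0, -0.0, 72.0]
force: [0.2, 0.2, -1.5]
grip_width: 0.0411
[ 0.58951 -0.06681  0.06336] [ 0.20612772  0.15781528 -1.48944221]
```

View pics/s7.png

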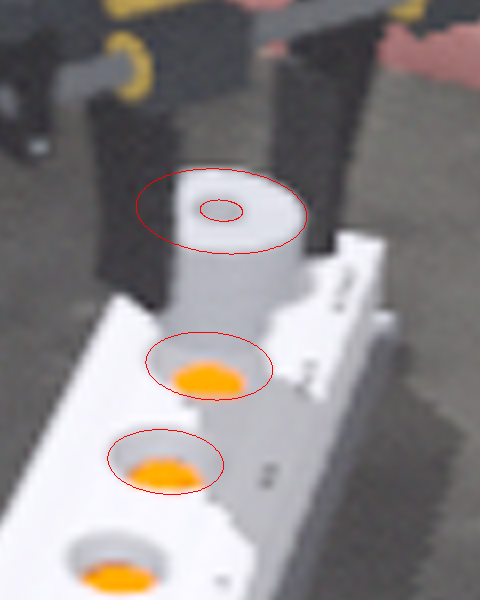

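```bash
python3 -m handwheel '[[0.038,0.0004,0.0003,0.004,0],[0.038,0.0004,0.0003,0.008,0],[0.038,0.0004,0.0003,0.0105,0],[0.038,0.0004,0.0003,0.0108,0],[0.038,0.0004,0.0003,0.0108,0],[0.038,0.0004,0.0003,0.0108,0]]'; python3 -m handwheel '[[0.038,0,0,0.0005,0],[0.038,0,0,0.001,0],[0.038,0,0,0.0013,0],[0.038,0,0,0.0013,0]]'
```

```text
time_s: 14.55
tool_pos: [0.5905, -0.0663, 0.0526]
tool_rot: [180.0, -0.0, 72.0]
force: [0.0, 0.9, -1.5]
grip_width: 0.0412
time_s: 14.95
tool_pos: [0.5903, -0.0662, 0.0511]
tool_rot: [-180.0, -0.0, 72.0]
force: [0.5, -0.5, -0.6]
grip_width: 0.0413
```

Below the contact height with no load, so the lead has entered hole 3. I'll continue gently.

```bash
python3 -m handwheel '[[0.038,0,0,0.0004,0],[0.038,0,0,0.0008,0],[0.038,0,0,0.0008,0]]'; python3 -m handwheel '[[0.038,0,0,0.0004,0],[0.038,0,0,0.0008,0],[0.038,0,0,0.0008,0]]'
```

```text
time_s: 15.25
tool_pos: [0.5903, -0.0662, 0.0503]
tool_rot: [-180.0, -0.0, 72.0]
force: [0.1, 0.1, -1.0]
grip_width: 0.0414
time_s: 15.55
tool_pos: [0.5904, -0.0662, 0.0495]
tool_rot: [180.0, -0.0, 72.0]
force: [0.2, 0.4, -2.6]
grip_width: 0.0413
```

```bash
python3 -m handwheel '[[0.038,0,0,0.0006,0],[0.038,0,0,0.0012,0],[0.038,0,0,0.0018,0],[0.038,0,0,0.0024,0],[0.038,0,0,0.003,0],[0.038,0,0,0.003,0]]'; python3 -m handwheel '[[0.038,0,0,0.0005,0],[0.038,0,0,0.001,0],[0.038,0,0,0.0015,0],[0.038,0,0,0.002,0],[0.038,0,0,0.002,0]]'
```

```text
time_s: 16.15
tool_pos: [0.5904, -0.0662, 0.0465]
tool_rot: [180.0, -0.0, 72.0]
force: [0.4, -0.7, -1.6]
grip_width: 0.0412
time_s: 16.65
tool_pos: [0.5905, -0.0662, 0.0449]
tool_rot: [180.0, -0.0, 72.0]
force: [-0.5, 0.1, 4.0]
grip_width: 0.0411
```

Plunger resistance is about 5 N, as expected. I keep pressing down.

```bash
python3 -m handwheel '[[0.038,0,0,0.0006,0],[0.038,0,0,0.0012,0],[0.038,0,0,0.0018,0],[0.038,0,0,0.0024,0],[0.038,0,0,0.003,0],[0.038,0,0,0.003,0]]'; python3 -m handwheel '[[0.038,0,0,0.0006,0],[0.038,0,0,0.0012,0],[0.038,0,0,0.0018,0],[0.038,0,0,0.0024,0],[0.038,0,0,0.0028,0],[0.038,0,0,0.0028,0]]'
```

```text
time_s: 17.25
tool_pos: [0.5905, -0.0662, 0.0415]
tool_rot: [180.0, -0.0, 72.0]
force: [-0.7, -0.2, 3.0]
grip_width: 0.0413
time_s: 17.85
tool_pos: [0.5905, -0.0662, 0.0387]
tool_rot: [180.0, -0.0, 72.0]
force: [-0.3, -0.1, 2.6]
grip_width: 0.0412
```

```bash
python3 -m handwheel '[[0.038,0,0,0.0004,0],[0.038,0,0,0.0008,0],[0.038,0,0,0.0008,0]]'
```

```text
time_s: 18.15
tool_pos: [0.5905, -0.0662, 0.0379]
tool_rot: [180.0, -0.0, 72.0]
force: [-0.1, 1.3, 3.1]
grip_width: 0.0415
```

```bash
python3 -m handwheel '[[0.038,0,0,0.0003,0],[0.038,0,0,0.0004,0],[0.038,0,0,0.0004,0]]'; python3 -m handwheel '[[0.038,0,0,0.0003,0],[0.038,0,0,0.0003,0],[0.038,0,0,0.0003,0]]'
```

```text
time_s: 18.45
tool_pos: [0.5904, -0.0662, 0.0377]
tool_rot: [180.0, -0.0, 72.0]
force: [-0.7, 0.0, 5.3]
grip_width: 0.0414
time_s: 18.75
tool_pos: [0.5905, -0.0662, 0.0377]
tool_rot: [180.0, -0.0, 72.0]
force: [-2.2, 0.1, 7.1]
grip_width: 0.0413
```

```bash
python3 -m handwheel '[[0.038,0,0,0.0002,0],[0.038,0,0,0.0003,0],[0.038,0,0,0.0003,0]]'; python3 -m handwheel '[[0.038,0,0,-0.0004,0],[0.038,0,0,-0.0004,0],[0.048,0,0,-0.0004,0],[0.055,0,0,-0.0004,0],[0.06,0,0,-0.0004,0],[0.06,0,0,-0.0004,0],[0.06,0,0,-0.0004,0]]'
```

```text
time_s: 19.05
tool_pos: [0.5905, -0.0662, 0.0376]
tool_rot: [180.0, -0.0, 72.0]
force: [-1.6, 0.8, 9.5]
grip_width: 0.0412
time_s: 19.75
tool_pos: [0.5902, -0.0663, 0.0371]
tool_rot: [-180.0, 0.0, 72.0]
force: [0.6, -0.6, -0.1]
grip_width: 0.0599
```

```bash
python3 -m handwheel '[[0.065,0,0,-0.01,0],[0.065,0,0,-0.03,0],[0.065,0,0,-0.06,0],[0.065,0,0,-0.1,0],[0.065,0,0,-0.14,0],[0.065,0.04,0,-0.16,0],[0.065,0.08,0,-0.16,0],[0.065,0.12,0,-0.16,0],[0.065,0.16,0,-0.16,0],[0.065,0.2,0,-0.16,0],[0.065,0.2,0,-0.16,0],[0.065,0.2,0,-0.16,0]]'
python3 - <<'E'
from h import *
s=read_camera("scene");t=read_camera("top")
cv2.imwrite("pics/s8f.png",s);cv2.imwrite("pics/t8f.png",t)
a=np.linspace(0,2*np.pi,300)
for n,im,(x0,y0,w,h) in(("scene",s,(265,190,85,100)),("top",t,(285,150,85,100))):
    g=cv2.resize(im,None,fx=6,fy=6,interpolation=cv2.INTER_CUBIC)[y0*6:(y0+h)*6,x0*6:(x0+w)*6].copy()
    P=np.array([.5904,-.0662,0])
    for r,z in((.021,.054),(.021,.034)):
        p=np.array([proj(n,P+[r*np.cos(x),r*np.sin(x),z]) for x in a]); cv2.polylines(g,[(((p-[x0,y0])+.5)*6).astype(int)],True,(0,0,255),1)
    cv2.imwrite(f"pics/{n}8.png",g)
E
```

```text
time_s: 20.95
tool_pos: [0.6521, 0.1252, 0.1975]
tool_rot: [180.0, 0.0, 72.2]
force: [-0.3, -0.1, 0.3]
grip_width: 0.0645
```

View pics/scene8.png

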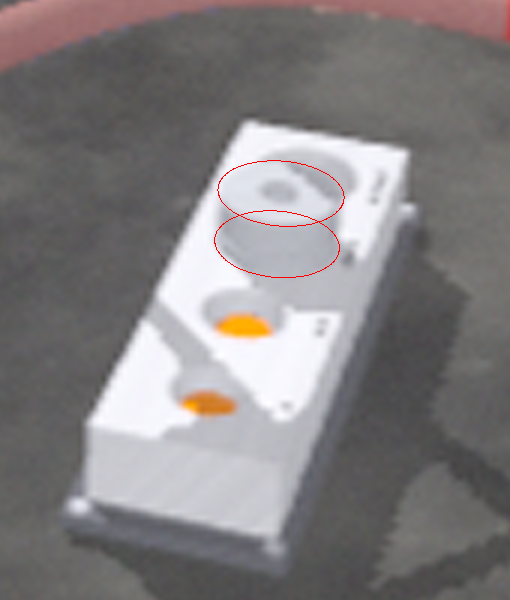

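View pics/top8.png

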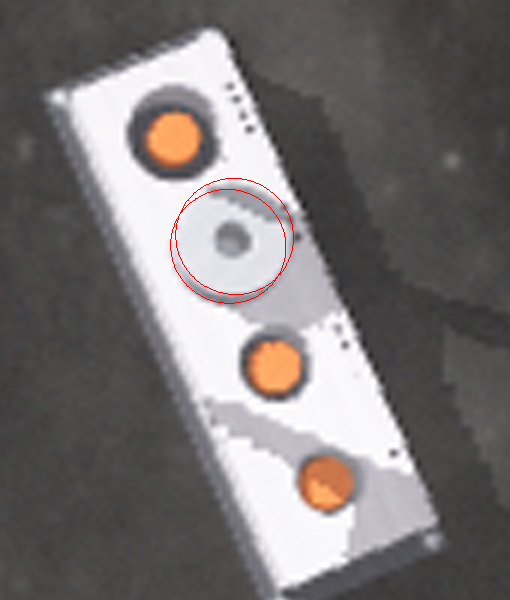

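View pics/s8f.png

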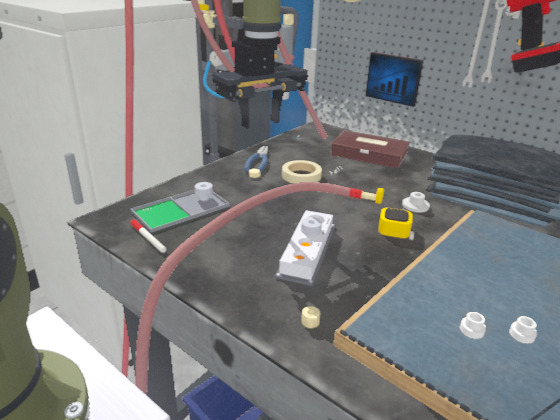

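The bush stands level in hole 3. Its collar top (about (311,222) in the scene picture) lies on the outline predicted for a seated collar at 54 mm. The grey bush, marker, spacer and tape are where they were, so I hand in.

```bash
python3 -c "
from cell import *
print(get_obs()['time_s'],sign_off())"
```

```text
the job is handed in; nothing more can be done
21.05 None
```

The green-half bush fits hole 3. I left it there with its collar on the gauge and handed the job in at 21 s.

- **Grasp:** I squeezed the bush from two directions to centre it in the jaws, then lifted it out of the tray.
- **Hole 1:** it stopped at the mouth with about 6 N on the tool.
- **Hole 2:** it stopped at the mouth with about 3 N. The first touch there was about 1.1 mm off centre, so I lifted, re-centred and tried again with the same result. The first picture agreed: the spigot was about 0.70 of the collar width, against about 0.6 for the grey bush.
- **Hole 3:** it went in freely and met the plunger with about 5 N of resistance. I pressed it down until the tool stopped moving and the force rose to 9.5 N, the highest reading on the gauge.

**Last checks:**
- The tool height at seating put the foot within about 0.1 mm of the home height.
- In the scene view the collar lies on the outline predicted for a seated bush. In the top view it is about 1 mm off, which is within the calibration error and matches the offset seen when I measured the holes.
- The grey-half bush, marker, spacer and tape look unmoved.
- The plunger's travel could not be read directly; I judged it from the tool height and the pictures.

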